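# Put the torque wrench away in the instrument drawer

## Task

Take the torque wrench (square grip, hinged neck, small open jaw) up off its peg on the reclined tool rack and lay it lengthwise on the bare rubber mat in the free compartment of the locked-open equipment drawer, setting it down rather than dropping it. Then press the drawer's release lever and push the drawer fully home, leaving the lever up. Leave the other tools hanging on their pegs and do not push over or shift the things standing on the bench.

Things in the scene. Friction and masses are not known exactly. Their poses are not given: they have to be found in the camera images.
- rack: Reclined tool rack, fixed, black steel, 210 mm wide (y), on the left of the bench, facing the bench's middle. Its open plane rises to its own +x at 40 deg. Origin on the bench under the line where the pegs carry the tools; z up, turned about z by 1.45 to 1.85 rad. Three straight pegs, 6.4 mm thick, at y = -55, 0, 55 mm (x 0, z 165 mm) stand square out of the plane: 40 deg from vertical, leaning to its -x.
- peg0 (a point): Tip of the peg at y = -55 mm, 22 mm out beyond the middle plane of the hanging tools (the other two pegs alike). A tool is free of its peg once moved 30 mm or more square out of the plane, along the peg.
- rack_bar (a point): Middle of the lower bar (10 mm thick, along y), 120 mm down the slope from the pegs, on which the tools lean. Above it they lean on a strip that reaches 15 mm down the slope from the pegs. Between the two, under the tools' grips, the rack is open: 45 mm or more free behind the tools, square to the plane. Side frames at y = +-101 mm.
- wrench: The torque wrench, steel, 80 to 155 g, 180 mm long. Origin in the middle of its square grip, near its centre of mass. Grip from x = -38 to 42 mm, 13 mm wide (y), 14 mm thick (z); +x to the hanging eye, -x to the jaw. Hangs eye up on one of the pegs (which one varies): x points up the slope at 40 deg, z square out of the rack. 40 mm or more is free beside the grip.
- wrench_eye (a point): Centre of the wrench's round hanging eye, at x = 60 mm of the wrench: 32 mm outside, 14 mm hole, 8 mm thick.
- wrench_jaw (a point): Middle of the wrench's open jaw, at x = -92 mm of the wrench: 22 mm wide, 8 mm thick, ending at x = -104 mm. The neck between grip and jaw is 9 mm wide, 8 mm thick.
- spanner: Plain open-ended spanner on another peg: flat bar 14 mm wide, 8 mm thick, no separate grip, jaw 30 mm wide. Origin 60 mm below its eye, axes as for the wrench. Leave it hanging.
- screwdriver: Screwdriver with round black handle, 17 mm thick, on another peg. Origin 60 mm below its eye, axes as for the wrench. Leave it hanging.
- case: Grey steel drawer unit, fixed, 260 mm wide, 235 mm deep, 92 mm high. On it an analyser, 235 mm high over the bench, whose front stands 65 mm (knob 50 mm) back from the unit's front. Origin on the bench under the middle of the unit's front face; x into the unit, z up, may be turned about z. The drawer runs along its x.
- drawer (a joint): Slide of the drawer in m: 0 = fully extended (the start, locked there with 2.5 mm of play), 0.200 = fully home. Released, it runs with about 3 N of friction and stays where left. Past 0.025 the catch has passed its stop and the lever need not be held.
- drawer_front (a point): Middle of the top edge of the drawer front's outer face, 79 mm above the bench. The front is 16 mm thick, from 17 to 79 mm above the bench, from 130 mm right (-y) to 113 mm left of this point, square to the case's x. A pull lip at its top stands 11 mm out, from 85 mm right to 25 mm left.
- drawer_floor (a point): Middle of the drawer's inner floor, 26 mm above the bench. Inside 218 mm long with three compartments side by side, each 70 mm wide, their middles 74 mm right of, at, and 74 mm left of this point. Partitions 22 mm high, outer walls 40 mm, front 53 mm above the floor.
- mat: Black rubber mat, 210 x 66 x 3 mm, on the floor of the one free compartment (left, middle or right). Origin in the middle of its underside, x lengthwise (as the case's x), z up. The wrench belongs on it, lengthwise.
- calcase: Closed dark wooden case, 120 x 56 x 30 mm, in another compartment. Origin at its underside.
- sensor: Grey power sensor with steel connector, 130 x 34 x 26 mm, in another compartment. Origin at its underside.
- lever (a joint): Release lever of the drawer's lock in rad: 0 = up (sprung), 0.12 = fully down; the drawer is free from about 0.055. It pivots on the drawer's left (+y) side 76 mm behind the middle of its pad: the pad sinks 9 mm in all, with 2.5 N at first to 7 N at the bottom.
- lever_pad (a point): Middle of the top of the lever's black thumb pad, 26 (x) by 36 mm (y), 50 mm above the bench when up. It sticks out before the drawer front's left (+y) end, this point 15 mm in front of its outer face: what presses the pad down from above can be moved on to +x of the case, against the front above the pad, to push the drawer.
- reel: Empty white reel with orange core, 80 mm across, 90 mm high, standing between rack and drawer. Origin at its underside. Leave alone.
- meter: Black handheld meter, 150 x 74 x 28 mm, lying on the bench between robot, rack and drawer. Origin at its underside. Leave alone.
- wash_bottle: Clear wash bottle, 60 mm across, 150 mm high. Origin at its underside. Leave alone.
- swab_jar: Small jar, 60 mm across, 60 mm high. Origin at its underside. Leave alone.
Things that resemble listed ones, but are neither listed nor needed, are in the scene too. Of the things shaped like the mat, the black one is meant.

How it is judged:
By the outcome, as a careful person would: the job done as asked, in the order asked, and still so for the second after the job is handed in, with the robot touching nothing.
It also fails if it takes over 53 s, if anything falls off the work surface, if the arm or the gripper's body presses on something with over 40 N, if the wrist force passes 120 N, or if a joint passes its speed limit or range.

## Robot

A 7-joint arm with a two-finger parallel gripper is mounted at the origin on the work surface. World frame = base frame: x ahead of the robot, y to its left, z up, the work surface at z = 0. Lengths are in m, angles in rad, forces in N, time in s.
With the tool pointing down it reaches from about 0.425 to 0.875 m from the base axis. Payload 4.7 kg.
Tool frame: the origin (TCP) lies on the centre line of the jaws, within the pads' length; the fingertips stand 14 mm ahead of it and the grasp point (between the pads) lies 5 mm behind it; z points along the fingers, y is the direction in which the jaws open and shut (so a half turn about z gives the same grasp; the last joint's range is limited). The gripper opens to 87 mm and grips with 3 to 60 N. Pads are 19 mm wide; open, the fingers measure 117 mm over their backs; the gripper's body (75 mm by 190 mm) begins 51 mm behind the grasp point.
Start: joints at [-1.159, 0.321, -0.07, 1.45, 0.023, 1.371, -0.057], TCP at [0.252, 0.599, 0.237] pointing down, gripper open.
Joint ranges: [-2.86, 2.86], [-0.3, 2.09], [-1.38, 1.24], [0.06, 2.45], [-1.56, 4.7], [0.09, 2.05], [-2.69, 2.69]. Speed limits (rad/s): [2.57, 2.57, 3.14, 3.14, 3.14, 3.14, 3.14].

## Interface

Orientations are given as a rotation vector (axis times angle).
In Python, from bench import ctrl, optics, models gives the robot as it stands. The module is installed in compiled form; this text tells all that it offers.
- The arm moves only by the tool arm_command, never from a script. Its argument "motion" is a list of rows, each a list of 3 entries, a list of its own where there are three numbers: the shift along the tool's x, y, z in mm, then the turn, a rotation vector about the tool's x, y, z in degrees, then the closure, from 0 (fully open) to 1 (shut). In form: [[[x, y, z], [ax, ay, az], claw], ...]. A call has 1 to 8 rows; each row shifts and turns the commanded pose from where the row before left it, along the tool's axes as they then stand; what a row does not reach is not made up. A row lasts 1/12 s, in which the tool goes at most 41.7 mm and 7.16 degrees, less where a joint would pass 70% of its speed; a pose out of reach is approached as far as the arm can. A call with a gripper value outside its range is refused whole. The fingers move at their own pace and stop on an object; "force" is the grip in N (left out, the last holds). Time passes only in rows, so rows that do not move let the fingers close. It gives the time, the measured TCP pose, the force and the opening at its end, in the units of the state.
- ctrl.get_state(): the state, without advancing time (a new reading comes with each control period).
- optics.get_image(name): name is "side" or "top"; returns (picture, depth): 400x640x3 uint8, blue, green, red; 400x640 float32, m along the optical axis (not along the pixel's ray), 0 where there is no reading.
- optics.camera_model(name): a dict with "fovy" (degrees; the focal length in pixels is half the picture's height over the tangent of half this angle, whatever the lens; pixels are square), "cx", "cy" (the principal point, pixels), "rvec" (rotation vector, rad) and "tvec" (3), from world to camera coordinates, as OpenCV has them. Camera axes: x right, y down, z forward; pixel columns grow to the right and rows downward; lengths in m; the calibration is good to about 2 mm. A picture is of the moment at which its call begins. camera_model takes no time and is no camera call.
- ctrl.close_job(): hands the job in, once; it reports no verdict.
Trained networks look in the newest picture that a camera, given by its name, has taken for a name from the list of things; names that differ only in an ending like _2 or _b are one class to them, and where a whole thing is asked for, a point or a joint stands for the part that bears it (a point fixed in the world has none). Each returns a list of dicts, best first, with "conf" (0 to 1); they miss things now and then, are a little off and sometimes report something else, mostly with a low value. They report only what shows in the picture. A call takes as long as a camera call. They do not tell look-alikes from the thing itself.
- models.search_frame(camera, target): "location" ([x, y, z] in m, in the coordinates of the camera as it stood for that picture, good to about 4 mm: the middle of the surface that is visible of it).
- models.silhouettes(camera, target): "pixels" (400x640 bool, what is visible of it).
The state is a dict: "time": time; "joint_positions": joint angles; "qd": joint speeds; "joint_torque": joint torques, N m; "position": TCP position; "tool_rot": TCP orientation; "ft_force": force on the tool from outside, world axes, zero at the start; "torque": the same for the moment, N m; "grip_width": opening from 0.0 (shut) to 1.0 (fully open).
Only numpy, scipy, OpenCV 4.12 (cv2) and the standard library are available. Lean on these libraries where they do the work, as an engineer would, in place of code of your own. Each camera call takes 0.05 s, during which the arm holds its last target.

## Working session

There is one attempt and no reset: what is moved stays moved. The work goes in short steps, Python scripts to look and compute and a tool call to move; the robot and the scene stay as the last step left them, time stands still between calls to the robot, and variables do not carry over. Pictures are saved under pics/ and viewed, and the job is handed in when it is done.

Besides the shell and the picture viewer there is one more tool, called as name(argument=value, ...) on one line, values as JSON. arm_command: Moves the arm, as the interface text tells. Its arguments: {"type":"object","properties":{"motion":{"type":"array","items":{"type":"array"}},"force":{"type":"number"}},"required":["motion"]}

```bash
mkdir -p pics; cat > h.py <<'E'
import numpy as np, cv2
from scipy.spatial.transform import Rotation as R
from bench import ctrl, optics, models
def cam(n):
    m=optics.camera_model(n); f=200/np.tan(np.radians(m['fovy'])/2)
    Rm=R.from_rotvec(np.ravel(m['rvec'])).as_matrix(); t=np.ravel(m['tvec'])
    return f,m['cx'],m['cy'],Rm,t
def c2w(n,p):
    f,cx,cy,Rm,t=cam(n); return (np.asarray(p)-t)@Rm
def pix(n,P):
    f,cx,cy,Rm,t=cam(n); c=Rm@np.asarray(P)+t; return c[0]/c[2]*f+cx,c[1]/c[2]*f+cy
def cloud(n,d):
    f,cx,cy,Rm,t=cam(n); v,u=np.mgrid[0:400,0:640]
    c=np.stack([(u-cx)/f*d,(v-cy)/f*d,d],-1); return (c-t)@Rm
E
python3 - <<'E'
from h import *
np.set_printoptions(precision=4,suppress=True)
for n in ['side','top']:
    im,d=optics.get_image(n); cv2.imwrite(f'pics/{n}0.png',im); np.save(f'{n}0.npy',d)
    print(n,optics.camera_model(n))
    for t in ['rack','wrench','wrench_eye','wrench_jaw','peg0','rack_bar','spanner','screwdriver','drawer_front','drawer_floor','mat','lever_pad','calcase','sensor','reel','meter','case','wash_bottle','swab_jar']:
        for r in models.search_frame(n,t)[:3]: print(t,round(r['conf'],2),c2w(n,r['location']))
print(ctrl.get_state())
E
```

```text
side {'fovy': 56.899534769550876, 'cx': 320.9675669284591, 'cy': 198.83405207267467, 'rvec': array([ 2.2119, -0.1407,  0.073 ]), 'tvec': array([-0.4716,  0.1476,  1.2312])}
rack 0.71 [0.5631 0.3218 0.0883]
rack 0.46 [ 0.4442 -0.0559  0.0488]
wrench 0.47 [0.6275 0.2787 0.1225]
wrench_eye 0.72 [0.6274 0.2747 0.122 ]
wrench_jaw 0.75 [0.6299 0.2765 0.1186]
peg0 0.8 [0.5594 0.3266 0.0869]
rack_bar 0.69 [0.5606 0.3242 0.0854]
spanner 0.56 [0.5222 0.249  0.1083]
screwdriver 0.42 [0.5764 0.2816 0.1293]
screwdriver 0.21 [0.5465 0.0153 0.0705]
drawer_front 0.75 [ 0.533  -0.2065  0.0419]
drawer_front 0.71 [0.3491 0.4528 0.0431]
drawer_floor 0.94 [ 0.5362 -0.2058  0.0471]
mat 0.96 [ 0.5849 -0.0969  0.0323]
mat 0.92 [ 0.264  -0.2216 -0.0007]
mat 0.86 [ 0.3316 -0.4923  0.0088]
calcase 0.96 [ 0.5659 -0.2566  0.058 ]
sensor 0.69 [ 0.5718 -0.1898  0.0521]
reel 0.85 [0.5451 0.016  0.0696]
meter 0.41 [0.559  0.3263 0.0835]
meter 0.33 [0.6286 0.2776 0.1214]
case 0.56 [ 0.7336 -0.2757  0.0958]
wash_bottle 0.63 [0.508  0.4843 0.0992]
wash_bottle 0.36 [ 0.5377 -0.2068  0.0437]
swab_jar 0.57 [0.3489 0.4508 
[... 1267 characters left out ...]
 0.0449 0.0231]
case 0.84 [ 0.731  -0.1923  0.1424]
case 0.71 [0.623  0.2854 0.1309]
wash_bottle 0.72 [0.4999 0.4954 0.0995]
swab_jar 0.6 [0.3464 0.4615 0.0591]
swab_jar 0.18 [0.6255 0.2851 0.1239]
{'time': 2.0, 'joint_positions': array([-1.1589,  0.321 , -0.0701,  1.4505,  0.0226,  1.3708, -0.0569]), 'qd': array([-0.0011,  0.0004,  0.0011,  0.0012, -0.0003, -0.0004, -0.0015]), 'joint_torque': array([ -0.0001, -49.1092,  -0.4033, -31.2763,  -0.0638,   0.0337,
         0.    ]), 'position': array([0.2518, 0.5993, 0.2366]), 'tool_rot': array([0.6207, 3.0796, 0.0002]), 'ft_force': array([-0.0304,  0.162 , -0.0817]), 'torque': array([-0.0092, -0.0269,  0.0316]), 'grip_width': 0.9963817838137835}
```

View pics.

View pics/side0.png

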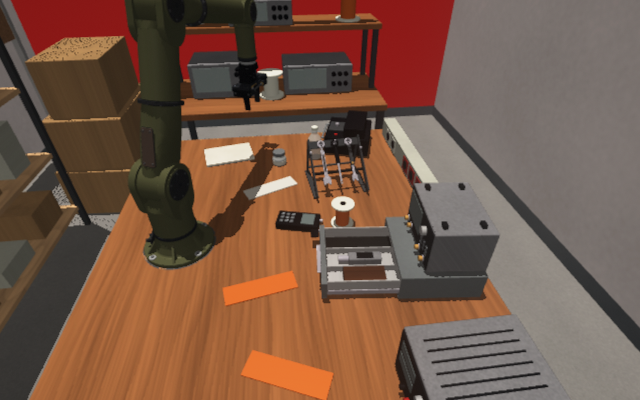

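View pics/top0.png

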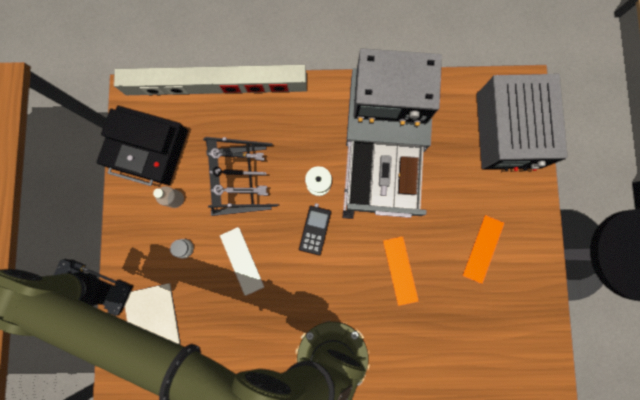

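```bash
python3 - <<'E'
from h import *
a=cv2.imread('pics/top0.png')[130:225,195:285]; cv2.imwrite('pics/tz.png',cv2.resize(a,None,fx=6,fy=6,interpolation=cv2.INTER_CUBIC))
a=cv2.imread('pics/side0.png')[130:200,295:380]; cv2.imwrite('pics/sz.png',cv2.resize(a,None,fx=8,fy=8,interpolation=cv2.INTER_CUBIC))
a=cv2.imread('pics/top0.png')[125:225,335:435]; cv2.imwrite('pics/td.png',cv2.resize(a,None,fx=6,fy=6,interpolation=cv2.INTER_CUBIC))
E
```

```text
(no output)
```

View pics/tz.png

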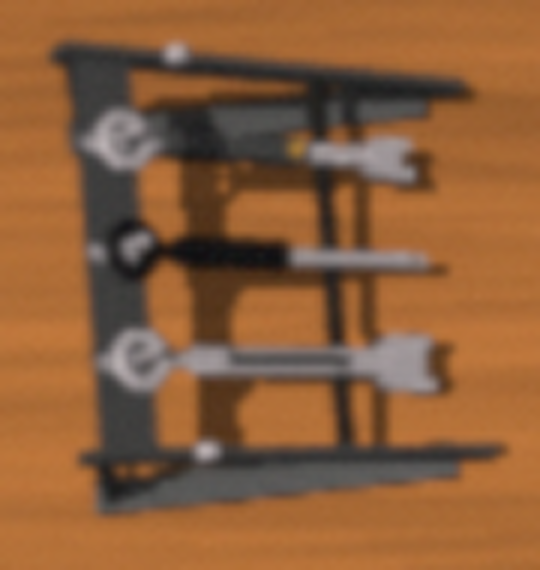

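View pics/sz.png

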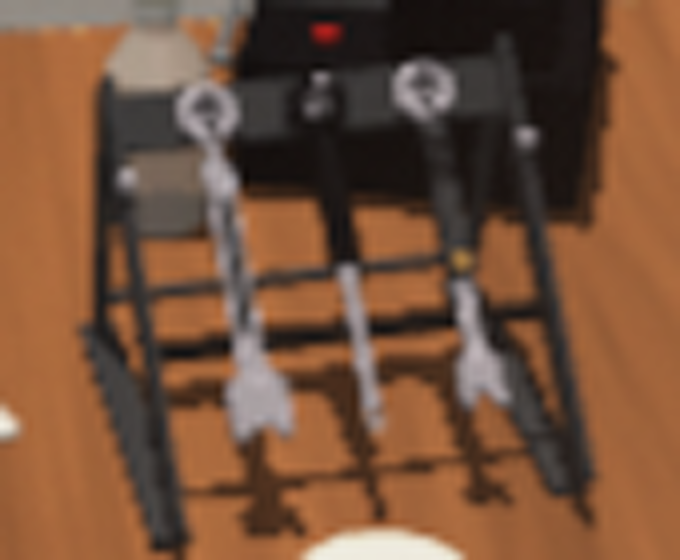

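View pics/td.png

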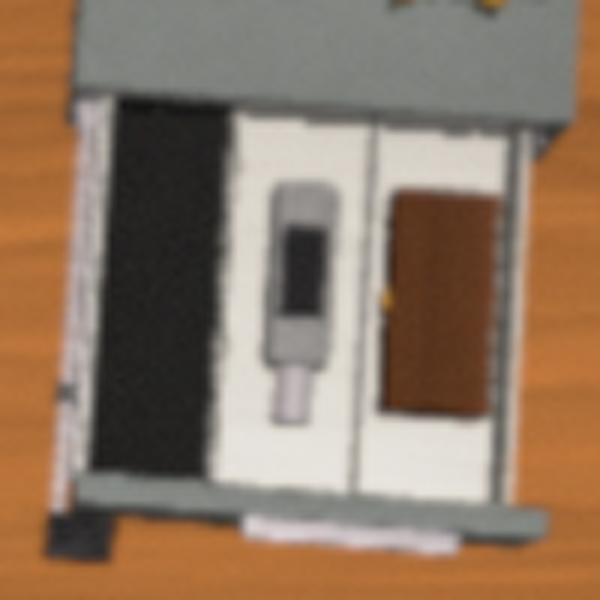

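```bash
cat >> h.py <<'E'
def ray(n,u,v):
    f,cx,cy,Rm,t=cam(n); o=-t@Rm; d=np.array([(u-cx)/f,(v-cy)/f,1])@Rm; return o,d/np.linalg.norm(d)
def tri(pt):
    A=np.zeros((3,3));b=np.zeros(3);rs=[ray(n,*p) for n,p in pt]
    for o,d in rs:
        M=np.eye(3)-np.outer(d,d);A+=M;b+=M@o
    X=np.linalg.solve(A,b); return X,[np.linalg.norm(np.cross(X-o,d)) for o,d in rs]
E
python3 - <<'E'
from h import *
np.set_printoptions(precision=4,suppress=True)
T=lambda x,y,ox=195,oy=130,s=6:('top',((x+.5)/s-.5+ox,(y+.5)/s-.5+oy))
S=lambda x,y:('side',((x+.5)/8-.5+295,(y+.5)/8-.5+130))
pts=dict(weye=(T(125,140),S(425,88)),wjaw=(T(385,160),S(482,370)),seye=(T(140,360),S(208,108)),sjaw=(T(410,363),S(258,400)),deye=(T(133,250),S(318,98)),ball=(T(297,150),S(461,260)))
dt=np.load('top0.npy');ds=np.load('side0.npy');ct=cloud('top',dt);cs=cloud('side',ds)
for k,(a,b) in pts.items():
    X,e=tri((a,b)); 
    g=lambda c,p:c[int(round(p[1])),int(round(p[0]))]
    print(k,X,np.array(e),g(ct,a[1]),g(cs,b[1]))
# plane of drawer unit from top cloud
z=ct[...,2]
for v in range(140,216,3): print(v,' '.join('%4d'%round(1000*z[v,u]) for u in range(342,430,3)))
E
```

```text
weye [0.6229 0.3333 0.1655] [0.0018 0.0018] [0.6189 0.3325 0.1737] [0.6266 0.3359 0.1624]
wjaw [0.6328 0.2193 0.0723] [0.0028 0.0028] [0.6305 0.2186 0.0732] [0.6371 0.2223 0.0698]
seye [0.5134 0.3241 0.1667] [0.002 0.002] [0.5095 0.3228 0.171 ] [0.5176 0.3286 0.1646]
sjaw [0.5228 0.206  0.0733] [0.0015 0.0015] [0.5222 0.2065 0.0688] [0.5255 0.2091 0.0693]
deye [0.5682 0.3284 0.1661] [0.0022 0.0022] [0.5659 0.3268 0.17  ] [0.5701 0.334  0.1627]
ball [0.6291 0.2587 0.1109] [0.0019 0.0019] [0.6267 0.2597 0.1074] [0.6304 0.2597 0.111 ]
140   -6   -1   38   33   21   25   31   92   92   94   91   89   90   89   89   92   92   94   93   91   91   90   86   91   88   87   96   94   91   92
143    2   -4   37   37   26   28   30   25   32   28   25   49   18   24   27   23   23   22   28   27   89   86   92   92   90   90   96   92   89   88
146   -1    0   -1   33   27   28   33   28   27   24   28   46   29   24   20   26   20   30   25   28   27   24   21   22   27   21   39   73   43   78
149    2   -5   48   36   25   34   30   27   30   31   32   42   26   20   28   26   25   23   29  
[... 2741 characters left out ...]
  25   25   26   25   26   26   25   22   28   23   28   27   38   64    2    0    6
206    2   47   79   77   76   74   76   79   81   80   77   76   74   80   76   31   23   25   23   26   24   27   27   23   25   41   66   -5    0   -1
209   -5   49   48   57   62   72   75   72   80   80   78   76   80   85   74   76   78   77   76   79   74   76   77   74   78   75   78   76    1   -3
212   -4   50   50   50   -3   -7    0   -4   -2   -3   22   24   79   77   76   78   72   74   74   73   79   81   81   78   76   81   75   76   73    1
215    3   50   49   48   -1    0    0    0   -3   -2    1   -4    2    0    1    2   78   70   72   74   76   75   78   74   32   38   42   49   -2   -6
```

```bash
python3 - <<'E'
from h import *
np.set_printoptions(precision=4,suppress=True)
def onz(n,u,v,z):
    o,d=ray(n,u,v); return o+d*(z-o[2])/d[2]
def T(x,y,z): return onz('top',(x+.5)/6-.5+335,(y+.5)/6-.5+125,z)
c=[T(118,99,.029),T(233,104,.029),T(212,475,.029),T(92,471,.029)]
print('mat',*c,np.mean(c,0))
print('L edge yaw',[np.arctan2(*(a-b)[1::-1]) for a,b in((c[0],c[3]),(c[1],c[2]))])
print('mat inner',np.linalg.norm(c[0]-c[1]),np.linalg.norm(c[0]-c[3]))
a,b=T(78,505,.079),T(546,539,.079); print('front outer edge L,R',a,b,np.arctan2(-(a-b)[0],(a-b)[1]),np.linalg.norm(a-b))
cc=[T(50,513,.05),T(110,517,.05),T(105,562,.05),T(46,555,.05)];print('pad',*cc,np.mean(cc,0))
a,b=T(75,118,.092),T(575,150,.092); print('case face',a,b,np.arctan2(-(a-b)[0],(a-b)[1]))
im=cv2.imread('pics/side0.png')[215:310,300:420];cv2.imwrite('pics/sd.png',cv2.resize(im,None,fx=6,fy=6,interpolation=cv2.INTER_CUBIC))
E
```

```text
mat [ 0.6842 -0.087   0.029 ] [ 0.6801 -0.1495  0.029 ] [ 0.477  -0.1313  0.029 ] [ 0.4803 -0.0673  0.029 ] [ 0.5804 -0.1088  0.029 ]
L edge yaw [np.float64(-0.0961413924404187), np.float64(-0.08917849872953995)]
mat inner 0.06263282636348527 0.20481554977550145
front outer edge L,R [ 0.4572 -0.0566  0.079 ] [ 0.4352 -0.2956  0.079 ] -0.09155650710470033 0.24002812551949895
pad [ 0.4561 -0.0434  0.05  ] [ 0.4534 -0.0749  0.05  ] [ 0.4298 -0.0716  0.05  ] [ 0.4341 -0.0408  0.05  ] [ 0.4434 -0.0576  0.05  ]
case face [ 0.658  -0.0596  0.092 ] [ 0.6356 -0.3177  0.092 ] -0.08650994083125997
```

View pics/sd.png

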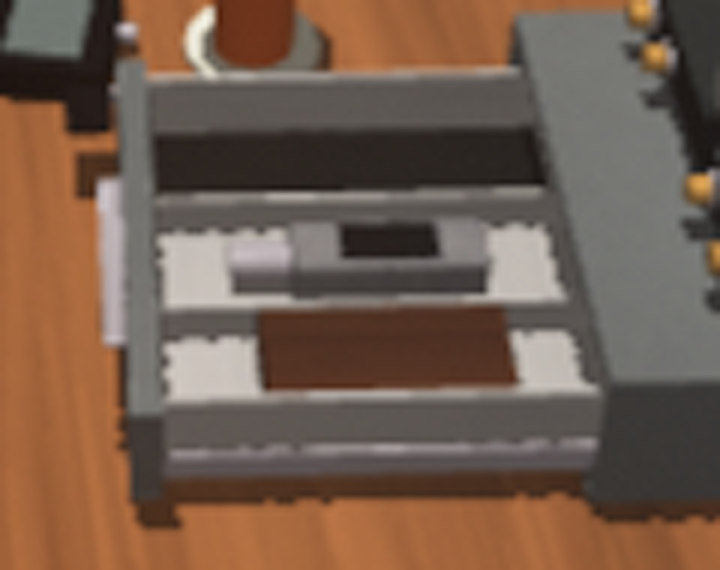

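```bash
python3 - <<'E'
from h import *
np.set_printoptions(precision=4,suppress=True)
T=lambda x,y:('top',((x+.5)/6-.5+335,(y+.5)/6-.5+125))
S=lambda x,y:('side',((x+.5)/6-.5+300,(y+.5)/6-.5+215))
for k,a,b in [('frontL',T(78,505),S(120,60)),('frontR',T(546,539),S(131,415)),('caseL',T(75,118),S(516,16)),('caseR',T(575,150),S(605,383)),('matbackL',T(118,99),S(540,130)),('matfrontL',T(92,471),S(155,135))]:
    X,e=tri((a,b));print(k,X,e[0])
# plan
yaw=1.655;s,c=np.sin,np.cos;A=np.radians(40)
u=np.array([c(yaw)*c(A),s(yaw)*c(A),s(A)]);n=np.array([-c(yaw)*s(A),-s(yaw)*s(A),c(A)])
z=-n; y=np.array([s(yaw),-c(yaw),0]);x=np.cross(y,z); Rt=np.array([x,y,z]).T
st=ctrl.get_state();R0=R.from_rotvec(st['tool_rot'])
print('u',u,'n',n,'tool x',x)
print('turn deg tool',np.degrees((R0.inv()*R.from_matrix(Rt)).as_rotvec()))
grip=np.array([.6228,.3358,.1625])-.06*u;print('grip',grip)
pre=grip+.129*n;print('pre',pre)
print(R0.as_matrix())
print('dpos in tool0 mm',1000*R0.inv().apply(pre-st['position']))
E
```

```text
frontL [ 0.4603 -0.0567  0.0797] 0.0032511428200551963
frontR [ 0.4369 -0.296   0.0778] 0.0015922376345657064
caseL [ 0.6687 -0.0612  0.0904] 0.010074974083089022
caseR [ 0.642  -0.3186  0.0939] 0.00676497360902508
matbackL [ 0.6879 -0.0875  0.0303] 0.0039501675740155956
matfrontL [ 0.4807 -0.0671  0.0329] 0.0008071401921871228
u [-0.0644  0.7633  0.6428] n [ 0.0541 -0.6405  0.766 ] tool x [-0.0644  0.7633  0.6428]
turn deg tool [-21.7325  35.9058  59.7317]
grip [0.6267 0.29   0.1239]
pre [0.6336 0.2074 0.2228]
[[-0.9219  0.3874  0.0001]
 [ 0.3874  0.9219  0.0001]
 [-0.0001  0.0001 -1.    ]]
dpos in tool0 mm [-503.7892 -213.4018   13.8557]
```

arm_command(motion=[[[0,0,-35],[0,0,0],0.55],[[0,0,-35],[0,0,0],0.55],[[-20,-8,-30],[0,0,0],0.55],[[-33,-14,0],[0,0,0],0.55],[[-33,-14,0],[0,0,0],0.55],[[-33,-14,0],[0,0,0],0.55],[[-33,-14,0],[0,0,0],0.55],[[-33,-14,0],[0,0,0],0.55]], force=30)

```text
time: 2.67
position: [0.3932, 0.4543, 0.3369]
tool_rot: [0.62, 3.079, 0.001]
ft_force: [0.9, 0.7, -0.3]
grip_width: 0.499
```

arm_command(motion=[[[-33,-14,0],[0,0,0],0.55],[[-33,-14,0],[0,0,0],0.55],[[-33,-14,0],[0,0,0],0.55],[[-33,-14,0],[0,0,0],0.55],[[-33,-14,0],[0,0,0],0.55],[[-33,-14,0],[0,0,0],0.55],[[-33,-14,0],[0,0,0],0.55],[[-33,-14,0],[0,0,0],0.55]])

```text
time: 3.33
position: [0.5931, 0.2488, 0.3368]
tool_rot: [0.62, 3.079, 0.001]
ft_force: [1.2, -0.6, -0.1]
grip_width: 0.454
```

arm_command(motion=[[[0,0,0],[-2,3.3,5.4],0.55],[[0,0,0],[-2,3.3,5.4],0.55],[[0,0,0],[-2,3.3,5.4],0.55],[[0,0,0],[-2,3.3,5.4],0.55],[[0,0,0],[-2,3.3,5.4],0.55],[[0,0,0],[-2,3.3,5.4],0.55],[[0,0,0],[-2,3.3,5.4],0.55],[[0,0,0],[-2,3.3,5.4],0.55]])

```text
time: 4.0
position: [0.5927, 0.2498, 0.3367]
tool_rot: [-1.503, -2.255, -0.497]
ft_force: [-0.7, -0.2, -0.3]
grip_width: 0.446
```

arm_command(motion=[[[0,0,0],[-2,3.3,5.4],0.55],[[0,0,0],[-2,3.3,5.4],0.55],[[0,0,0],[-2,3.3,5.4],0.55],[[0,0,0],[0,0,0],0.55]])

```text
time: 4.33
position: [0.592, 0.2467, 0.3349]
tool_rot: [-1.728, -1.873, -0.635]
ft_force: [0.4, -1.4, -0.3]
grip_width: 0.45
```

```bash
cat >> h.py <<'E'
yaw=1.655;A=np.radians(40)
u=np.array([np.cos(yaw)*np.cos(A),np.sin(yaw)*np.cos(A),np.sin(A)]);n=np.array([-np.cos(yaw)*np.sin(A),-np.sin(yaw)*np.sin(A),np.cos(A)])
Yt=np.array([np.sin(yaw),-np.cos(yaw),0]);Rrack=np.array([u,Yt,-n]).T
grip=np.array([.6228,.3358,.1625])-.06*u
def go(P,Rm,msg=''):
    st=ctrl.get_state();R0=R.from_rotvec(st['tool_rot'])
    print(msg,'t',st['time'],'pos',st['position'],'shift mm',np.round(1000*R0.inv().apply(P-st['position']),1),'in target frame',np.round(1000*(P-st['position'])@Rm,1),'turn',np.round(np.degrees((R0.inv()*R.from_matrix(Rm)).as_rotvec()),2),'q',np.round(st['joint_positions'],2),'f',np.round(st['ft_force'],1),'g',st['grip_width'])
E
python3 - <<'E'
from h import *
go(grip+.129*n,Rrack)
E
```

```text
t 4.3333 pos [0.59201046 0.24667248 0.3348869 ] shift mm [-105.1   38.5   57.7] in target frame [-104.8   38.2   58.5] turn [ 0.04 -0.46 -0.21] q [-0.36  0.24  0.34  1.55 -0.79  1.47  0.18] f [ 0.4 -1.4 -0.3] g 0.4501868760462422
```

arm_command(motion=[[[-26,9.6,0],[0,0,0],0.55],[[-26,9.6,0],[0,0,0],0.55],[[-26,9.6,0],[0,0,0],0.55],[[-27,9.6,10],[0,-0.4,0],0.55],[[0,0,30],[0,0,0],0.55],[[0,0,30],[0,0,0],0.55],[[0,0,30],[0,0,0],0.55],[[0,0,20],[0,0,0],0.55]])

```text
time: 5.0
position: [0.6295, 0.2541, 0.1745]
tool_rot: [-1.718, -1.89, -0.627]
ft_force: [0.4, 0.6, -0.2]
grip_width: 0.453
```

```bash
python3 - <<'E'
from h import *
go(grip+.009*n,Rrack)
for nm,r in [('top',(110,245,180,310)),('side',(110,220,280,400))]:
    im,d=optics.get_image(nm); a=im[r[0]:r[1],r[2]:r[3]]; cv2.imwrite(f'pics/{nm}1.png',cv2.resize(a,None,fx=5,fy=5,interpolation=cv2.INTER_CUBIC))
E
```

```text
t 5.0 pos [0.62950581 0.25408354 0.17447211] shift mm [-4.9  0.5 52.9] in target frame [-4.9  0.2 52.9] turn [-0.35 -0.04  0.5 ] q [-0.33  0.44  0.32  1.62 -0.87  1.29  0.39] f [ 0.4  0.6 -0.2] g 0.45259127688142253
```

View pics/top1.png

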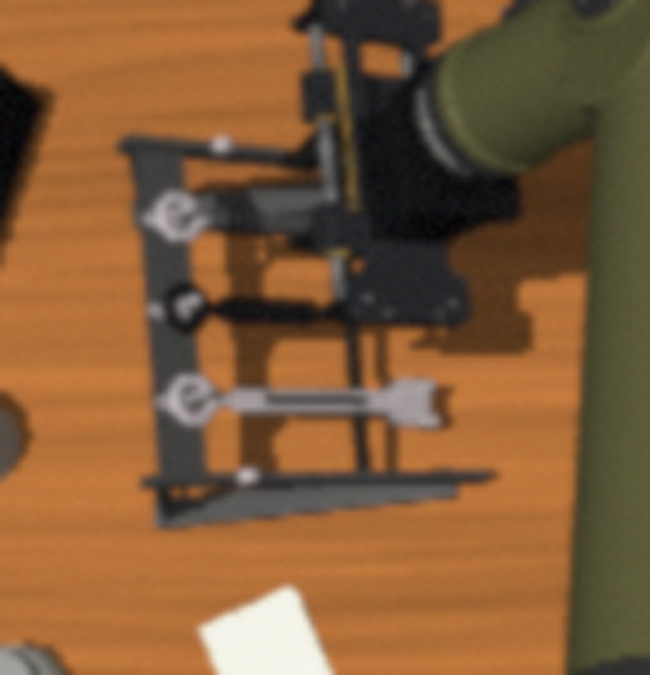

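View pics/side1.png

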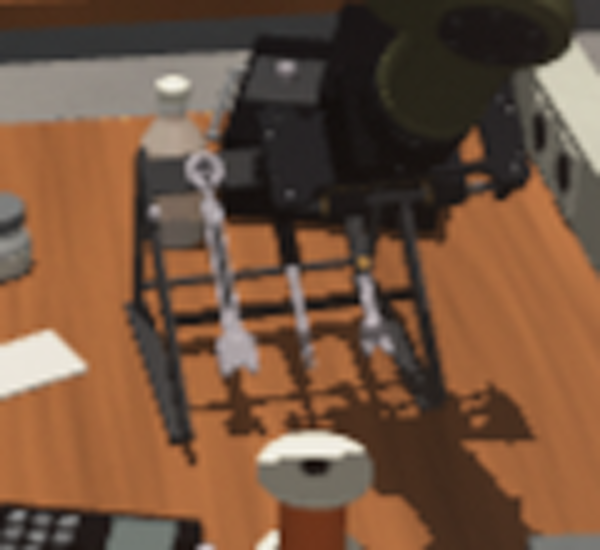

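```bash
python3 - <<'E'
from h import *
for nm,o in [('top',(180,110)),('side',(280,110))]:
    st=ctrl.get_state();P=st['position'];Rm=R.from_rotvec(st['tool_rot']).as_matrix()
    for k,q in [('tcp',P),('f+',P+Rm@[0,.02,0.014]),('f-',P+Rm@[0,-.02,.014]),('grip',grip+.007*n),('eye',grip+.06*u+.004*n)]:
        p=pix(nm,q);print(nm,k,[(p[i]-o[i]+.5)*5-.5 for i in (0,1)])
    print(-cam(nm)[4]@cam(nm)[3])
E
```

```text
top tcp [np.float64(308.5407452747303), np.float64(199.6416270169858)]
top f+ [np.float64(293.883086932678), np.float64(173.03376300762633)]
top f- [np.float64(299.8935367061919), np.float64(238.63216094976377)]
top grip [np.float64(272.8752207361488), np.float64(219.1851148057445)]
top eye [np.float64(179.37196154016942), np.float64(213.41502580070295)]
[0.32324249 0.0163976  1.40316735]
side tcp [np.float64(364.0212003213433), np.float64(193.9714921604664)]
side f+ [np.float64(384.90744165960774), np.float64(197.90879931517676)]
side f- [np.float64(334.5754757038419), np.float64(203.48230537459597)]
side grip [np.float64(352.56445327237327), np.float64(225.07976368060935)]
side eye [np.float64(338.34530553811743), np.float64(155.2224610241245)]
[ 0.35176364 -0.94809188  0.85877791]
```

```bash
python3 - <<'E'
from h import *
P=[]
for nm,r in [('top',(120,170,205,275)),('side',(135,185,320,390))]:
    im,d=optics.get_image(nm); a=im[r[0]:r[1],r[2]:r[3]].astype(float)*1.6; P.append(cv2.resize(np.clip(a,0,255).astype(np.uint8),None,fx=11,fy=11,interpolation=cv2.INTER_CUBIC)[:550,:770])
cv2.imwrite('pics/z2a.png',P[0]);cv2.imwrite('pics/z2b.png',P[1])
E
```

```text
(no output)
```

View pics/z2a.png

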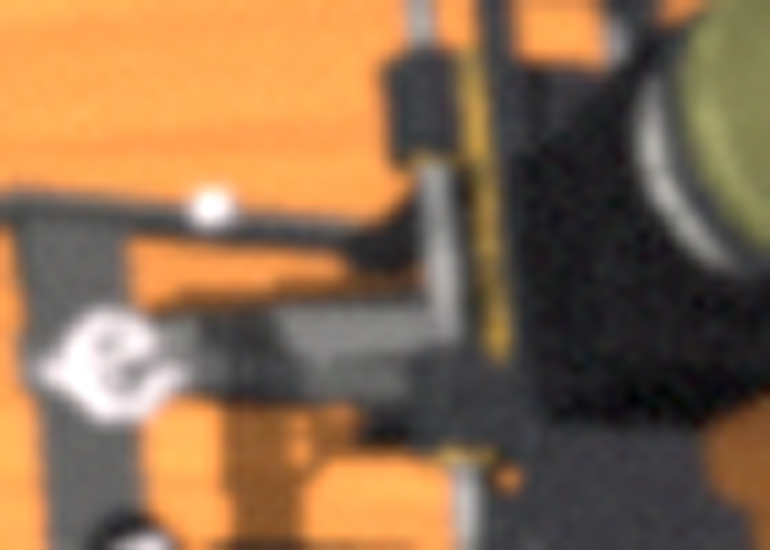

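View pics/z2b.png

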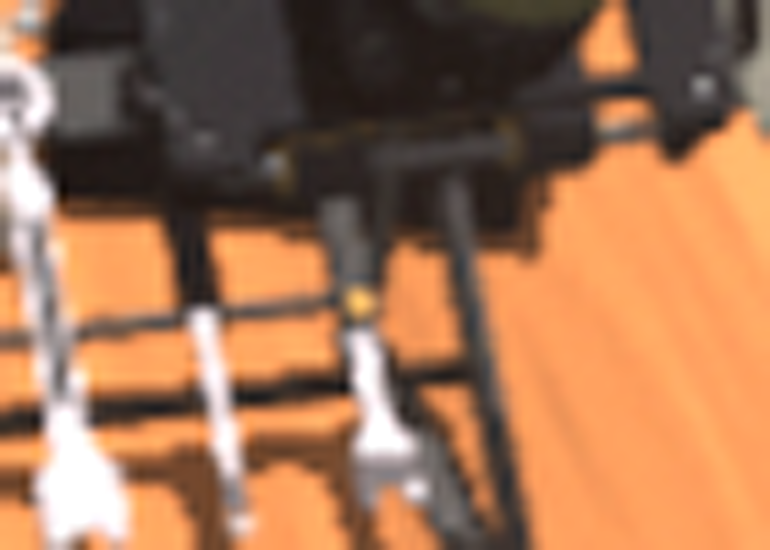

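arm_command(motion=[[[-5,1,5],[0,0,0],0.55],[[0,0,12],[0,0,0.4],0.55],[[0,0,12],[0,0,0],0.55],[[0,0,12],[0,0,0],0.55],[[0,0,12],[0,0,0],0.55],[[0,0,0],[0,0,0],0.55],[[0,0,0],[0,0,0],0.55]])

```text
time: 5.78
position: [0.6283, 0.2824, 0.1318]
tool_rot: [-1.729, -1.879, -0.626]
ft_force: [0.8, 0.0, -1.2]
grip_width: 0.451
```

```bash
python3 - <<'E'
from h import *
go(grip+.009*n,Rrack)
E
```

```text
t 5.7833 pos [0.62826495 0.28239439 0.13183887] shift mm [ 0.8 -0.9  2. ] in target frame [ 0.8 -1.   2. ] turn [-0.22 -0.08 -0.14] q [-0.36  0.48  0.3   1.65 -0.91  1.22  0.41] f [ 0.8  0.  -1.2] g 0.45114164105221094
```

arm_command(motion=[[[0,0,2.5],[0,0,0],0.55],[[0,0,0],[0,0,0],0.8],[[0,0,0],[0,0,0],0.8],[[0,0,0],[0,0,0],1],[[0,0,0],[0,0,0],1],[[0,0,0],[0,0,0],1],[[0,0,0],[0,0,0],1],[[0,0,0],[0,0,0],1]], force=25)

```text
time: 6.45
position: [0.6293, 0.2826, 0.1313]
tool_rot: [-1.731, -1.878, -0.628]
ft_force: [-0.9, -1.2, 1.5]
grip_width: 0.148
```

```bash
python3 - <<'E'
from h import *
go(grip+.009*n,Rrack)
E
```

```text
t 6.45 pos [0.62929119 0.28258645 0.13126242] shift mm [ 1.1 -2.   1.5] in target frame [ 1.1 -2.   1.5] turn [-0.06 -0.07 -0.15] q [-0.36  0.48  0.3   1.65 -0.91  1.21  0.41] f [-0.9 -1.2  1.5] g 0.1482273040640849
```

arm_command(motion=[[[2,0,0],[0,0,0],1],[[2,0,0],[0,0,0],1],[[0,0,-8],[0,0,0],1],[[0,0,-10],[0,0,0],1],[[0,0,-12],[0,0,0],1],[[0,0,-12],[0,0,0],1],[[0,0,-12],[0,0,0],1],[[0,0,-12],[0,0,0],1]])

```text
time: 7.12
position: [0.6331, 0.2422, 0.1856]
tool_rot: [-1.731, -1.879, -0.63]
ft_force: [-0.1, -0.2, -1.3]
grip_width: 0.143
```

```bash
python3 - <<'E'
from h import *
go(grip+.009*n,Rrack)
P=[]
for nm,r in [('top',(120,200,195,300)),('side',(115,195,300,400))]:
    im,d=optics.get_image(nm); a=im[r[0]:r[1],r[2]:r[3]].astype(float)*1.4; P.append(cv2.resize(np.clip(a,0,255).astype(np.uint8),None,fx=7,fy=7,interpolation=cv2.INTER_CUBIC))
cv2.imwrite('pics/z3a.png',P[0]);cv2.imwrite('pics/z3b.png',P[1])
E
```

```text
t 7.1167 pos [0.63311665 0.2422215  0.18563597] shift mm [-2.9 -2.4 69.2] in target frame [-2.8 -2.4 69.2] turn [ 0.01 -0.06 -0.14] q [-0.32  0.43  0.33  1.61 -0.87  1.32  0.38] f [-0.1 -0.2 -1.3] g 0.14324668075131308
```

View pics/z3a.png

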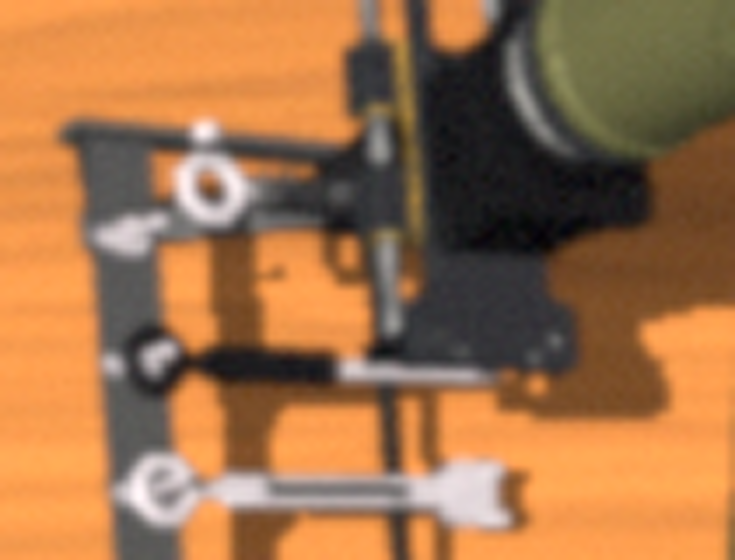

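View pics/z3b.png

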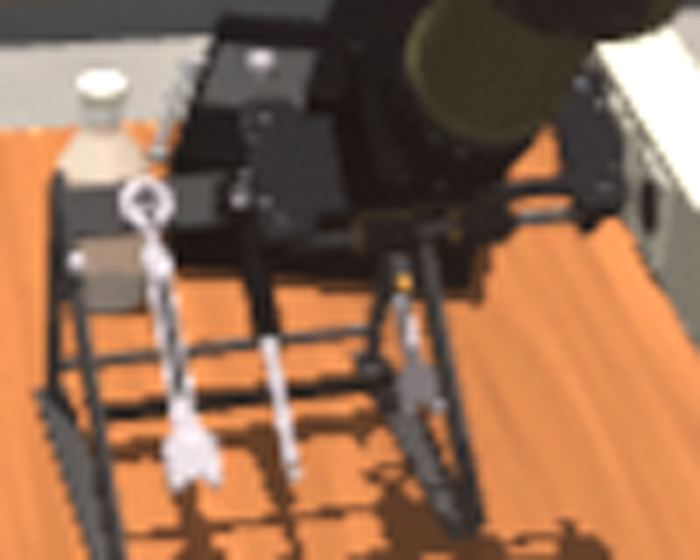

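```bash
cat >> h.py <<'E'
cy=-0.091; cx_=np.array([np.cos(cy),np.sin(cy),0]);cyv=np.array([-np.sin(cy),np.cos(cy),0])
zd=np.array([0,0,-1.]);Rdr=np.array([cx_,np.cross(zd,cx_),zd]).T
mat=np.array([.5815,-.1086,.029])
E
python3 - <<'E'
from h import *
go(mat+.014*cx_+[0,0,.25],Rdr)
P=mat+.014*cx_;print(P)
st=ctrl.get_state();R0=R.from_rotvec(st['tool_rot']);print((P-st['position']))
E
```

```text
t 7.2167 pos [0.63467192 0.24099148 0.18675927] shift mm [-206.   -66.8 -293.7] in target frame [ -7.2 353.  -92.2] turn [-34.63 -29.31  95.26] q [-0.32  0.43  0.33  1.61 -0.87  1.31  0.38] f [-0.1 -0.5 -0.8] g 0.14582717460296096
[ 0.59544207 -0.10987224  0.029     ]
[-0.03922985 -0.35086372 -0.15775927]
```

arm_command(motion=[[[16,0,-20],[0,0,0],1],[[16,0,-20],[0,0,0],1],[[16,0,-20],[0,0,0],1],[[16,0,-20],[0,0,0],1],[[0,0,0],[-2.16,-1.83,5.95],1],[[0,0,0],[-2.16,-1.83,5.95],1],[[0,0,0],[-2.16,-1.83,5.95],1],[[0,0,0],[-2.16,-1.83,5.95],1]])

```text
time: 7.88
position: [0.6328, 0.2408, 0.2864]
tool_rot: [-2.226, -1.503, -0.513]
ft_force: [-0.4, -0.3, -0.6]
grip_width: 0.143
```

arm_command(motion=[[[0,0,0],[-2.16,-1.83,5.95],1],[[0,0,0],[-2.16,-1.83,5.95],1],[[0,0,0],[-2.16,-1.83,5.95],1],[[0,0,0],[-2.16,-1.83,5.95],1],[[0,0,0],[-2.16,-1.83,5.95],1],[[0,0,0],[-2.16,-1.83,5.95],1],[[0,0,0],[-2.16,-1.83,5.95],1],[[0,0,0],[-2.16,-1.83,5.95],1]])

```text
time: 8.55
position: [0.6323, 0.2417, 0.2867]
tool_rot: [-2.951, -0.485, -0.191]
ft_force: [-0.3, 0.6, -0.7]
grip_width: 0.146
```

arm_command(motion=[[[0,0,0],[-2.16,-1.83,5.95],1],[[0,0,0],[-2.16,-1.83,5.95],1],[[0,0,0],[-2.16,-1.83,5.95],1],[[0,0,0],[-2.16,-1.83,5.95],1],[[0,0,0],[0,0,0],1]])

```text
time: 8.97
position: [0.6327, 0.2441, 0.2849]
tool_rot: [3.138, -0.134, -0.011]
ft_force: [-0.3, 0.5, -1.8]
grip_width: 0.143
```

```bash
python3 - <<'E'
from h import *
go(mat+.014*cx_+[0,0,.25],Rdr)
E
```

```text
t 8.9667 pos [0.63273116 0.24408356 0.28492729] shift mm [ -7.  355.8   6.2] in target frame [ -5.  355.9   5.9] turn [0.04 0.39 0.34] q [-0.81  0.4   0.56  1.31 -0.21  1.49 -1.92] f [-0.3  0.5 -1.8] g 0.14347004705611247
```

arm_command(motion=[[[0,32,0],[0,0,0],1],[[0,32,0],[0,0,0],1],[[0,32,0],[0,0,0],1],[[0,32,0],[0,0,0],1],[[0,32,0],[0,0,0],1],[[0,32,0],[0,0,0],1],[[0,32,0],[0,0,0],1],[[-3,32,0],[0,0.4,0.3],1]])

```text
time: 9.63
position: [0.6077, -0.0153, 0.286]
tool_rot: [-3.136, 0.139, -0.006]
ft_force: [0.6, -0.3, -1.2]
grip_width: 0.146
```

arm_command(motion=[[[-3,32,0],[0,0,0],1],[[0,32,0],[0,0,0],1],[[0,32,20],[0,0,0],1],[[0,4,30],[0,0,0],1],[[0,0,30],[0,0,0],1],[[0,0,20],[0,0,0],1],[[0,0,0],[0,0,0],1],[[0,0,0],[0,0,0],1]])

```text
time: 10.3
position: [0.5953, -0.1127, 0.1855]
tool_rot: [-3.137, 0.141, -0.002]
ft_force: [-0.4, 0.6, -0.4]
grip_width: 0.148
```

```bash
python3 - <<'E'
from h import *
go(mat+.014*cx_+[0,0,.007+.009],Rdr)
P=[]
for nm,r in [('top',(105,225,300,440)),('side',(180,320,280,440))]:
    im,d=optics.get_image(nm); cv2.imwrite(f'pics/{nm}4.png',im); np.save(nm+'4.npy',d);a=im[r[0]:r[1],r[2]:r[3]].astype(float)*1.4; P.append(cv2.resize(np.clip(a,0,255).astype(np.uint8),None,fx=4.5,fy=4.5,interpolation=cv2.INTER_CUBIC))
cv2.imwrite('pics/z4a.png',P[0]);cv2.imwrite('pics/z4b.png',P[1])
E
```

```text
t 10.3 pos [ 0.59531311 -0.11268984  0.18553783] shift mm [ -0.3  -2.6 140.5] in target frame [-1.000e-01 -2.800e+00  1.405e+02] turn [-0.1  -0.06  0.07] q [-0.44  0.3   0.71  1.66 -0.21  1.26 -1.35] f [-0.4  0.6 -0.4] g 0.14845358912136944
```

View pics/z4a.png

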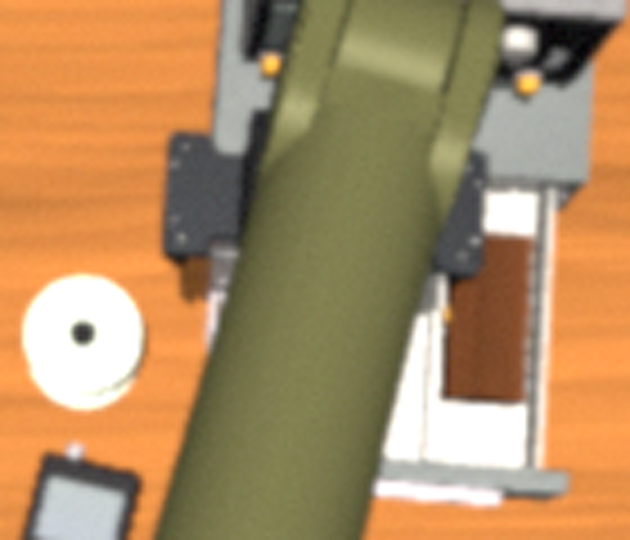

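View pics/z4b.png

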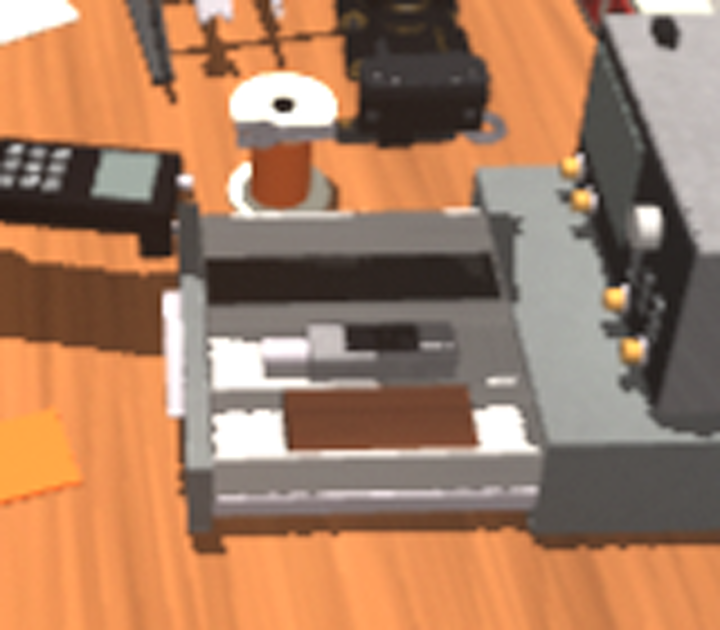

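```bash
python3 - <<'E'
from h import *
np.set_printoptions(precision=4,suppress=True)
st=ctrl.get_state();P=st['position'];print(P)
for k in range(55,70,3):
    q=pix('side',P+k/1000*cx_-[0,0,.011]); print(k,((q[0]-280+.5)*4.5-.5,(q[1]-180+.5)*4.5-.5))
q=pix('side',P-.092*cx_-[0,0,.011]); print(((q[0]-280+.5)*4.5-.5,(q[1]-180+.5)*4.5-.5))
a=cv2.imread('pics/side4.png')[185:225,325:405].astype(float)*1.5;cv2.imwrite('pics/z5.png',cv2.resize(np.clip(a,0,255).astype(np.uint8),None,fx=10,fy=10,interpolation=cv2.INTER_CUBIC))
E
```

```text
[ 0.5971 -0.113   0.188 ]
55 (np.float64(473.91455484114033), np.float64(128.19732769286713))
58 (np.float64(478.4227757308478), np.float64(128.1000747586198))
61 (np.float64(482.93023861626887), np.float64(128.0028381763087))
64 (np.float64(487.43694368856166), np.float64(127.9056179418103))
67 (np.float64(491.9428911388208), np.float64(127.80841405100222))
(np.float64(252.07917764806538), np.float64(132.98283884675692))
```

View pics/z5.png

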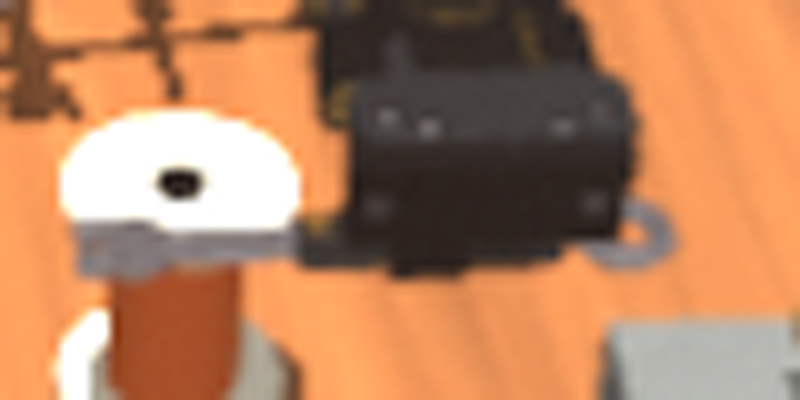

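arm_command(motion=[[[0,-2,20],[0,0,0],1],[[0,0,25],[0,0,0],1],[[0,0,25],[0,0,0],1],[[0,0,20],[0,0,0],1],[[0,0,10],[0,0,0],1],[[0,0,0],[0,0,0],1],[[0,0,0],[0,0,0],1]])

```text
time: 10.98
position: [0.5965, -0.1108, 0.087]
tool_rot: [-3.137, 0.143, -0.003]
ft_force: [-2.2, 0.5, -2.5]
grip_width: 0.145
```

```bash
python3 - <<'E'
from h import *
go(mat+.014*cx_+[0,0,.007+.009],Rdr)
im,d=optics.get_image('side');a=im[215:310,300:420].astype(float)*1.4;cv2.imwrite('pics/z6.png',cv2.resize(np.clip(a,0,255).astype(np.uint8),None,fx=6,fy=6,interpolation=cv2.INTER_CUBIC))
go(mat+.014*cx_+[0,0,.007+.009],Rdr)
E
```

```text
t 10.9833 pos [ 0.59653243 -0.11075288  0.08698897] shift mm [-1.2 -0.7 42. ] in target frame [-1.2 -0.8 42. ] turn [-0.07 -0.11  0.01] q [-0.41  0.4   0.68  1.76 -0.28  1.08 -1.3 ] f [-2.2  0.5 -2.5] g 0.14514478902396655
 t 11.0333 pos [ 0.59652717 -0.11085804  0.08727049] shift mm [-1.3 -0.8 42.3] in target frame [-1.2 -0.9 42.3] turn [-0.07 -0.12 -0.  ] q [-0.41  0.4   0.68  1.76 -0.28  1.08 -1.3 ] f [-3.2  0.2 -0.6] g 0.14552242024285686
```

View pics/z6.png

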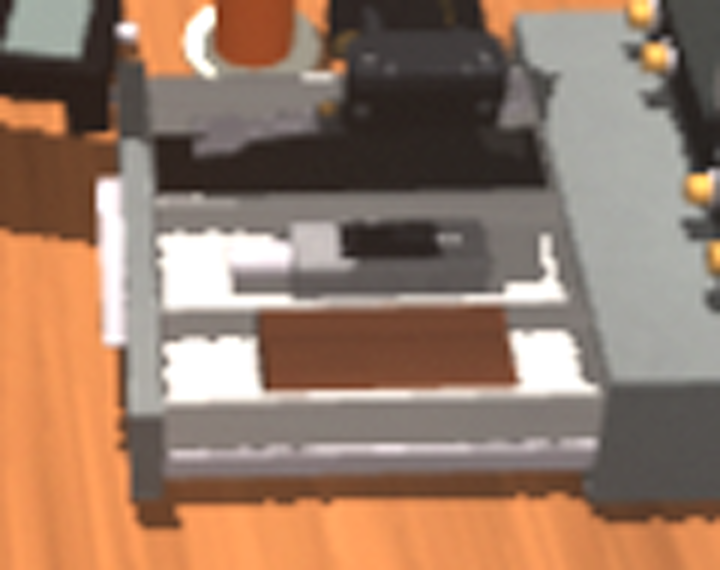

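```bash
python3 - <<'E'
from h import *
np.set_printoptions(precision=4,suppress=True)
def onz(n,u,v,z):
    o,d=ray(n,u,v); return o+d*(z-o[2])/d[2]
for p in [(516,16),(610,383),(560,195)]: print(onz('side',(p[0]+.5)/6-.5+300,(p[1]+.5)/6-.5+215,.092))
for p in [(120,60),(131,415)]: print(onz('side',(p[0]+.5)/6-.5+300,(p[1]+.5)/6-.5+215,.079))
# depth profile along case x at mid, from initial clouds
for nm in ('top','side'):
    C=cloud(nm,np.load(nm+'0.npy')).reshape(-1,3)
    rel=C-np.array([.5815,-.1086,0]); a=rel@cx_; b=rel@cyv
    for lo,hi in ((-.025,.025),(-.12,-.05)):
        m=(b>lo)&(b<hi)&(a>.05)&(a<.16)
        print(nm,lo)
        for k in np.arange(.06,.13,.004):
            s=C[m&(a>=k)&(a<k+.004)][:,2]; 
            if len(s): print('  %.3f n%d'%(k,len(s)),np.percentile(s,[5,25,50,75,95]))
E
```

```text
[ 0.6788 -0.0615  0.092 ]
[ 0.6522 -0.3167  0.092 ]
[ 0.6636 -0.1978  0.092 ]
[ 0.4637 -0.0557  0.079 ]
[ 0.4384 -0.2969  0.079 ]
top -0.025
  0.060 n19 [0.024  0.0257 0.027  0.0307 0.0327]
  0.064 n17 [0.0237 0.0257 0.0292 0.0306 0.0321]
  0.068 n20 [0.024  0.0265 0.0293 0.0311 0.0341]
  0.072 n17 [0.0254 0.0268 0.0288 0.0313 0.0334]
  0.076 n15 [0.0243 0.0262 0.0283 0.0296 0.032 ]
  0.080 n22 [0.0248 0.0256 0.0275 0.0294 0.033 ]
  0.084 n18 [0.0254 0.0267 0.028  0.03   0.0319]
  0.088 n37 [0.0254 0.0286 0.0319 0.0918 0.093 ]
  0.092 n39 [0.0253 0.0291 0.087  0.0914 0.0947]
  0.096 n38 [0.0253 0.0286 0.0595 0.0916 0.0945]
  0.100 n34 [0.0253 0.0279 0.088  0.0922 0.0938]
  0.104 n30 [0.0221 0.0253 0.0883 0.0907 0.0949]
  0.108 n22 [0.0867 0.0892 0.0912 0.0928 0.0964]
  0.112 n20 [0.0869 0.0896 0.0914 0.0927 0.0956]
  0.116 n20 [0.0884 0.0893 0.0922 0.0934 0.0952]
  0.120 n20 [0.0866 0.0901 0.0916 0.0932 0.0938]
  0.124 n17 [0.0868 0.0883 0.09   0.0924 0.0941]
  0.128 n24 [0.086  0.0883 0.0907 0.0922 0.0942]
top -0.12
  0.060 n15 [0.0235 0.0248 0.0274 0.0311 0.0467]
  0.064 n24 [0.020
[... 1896 characters left out ...]
0.0417 0.0451]
  0.076 n21 [0.0265 0.0271 0.0281 0.0291 0.047 ]
  0.080 n23 [0.0247 0.0265 0.0277 0.0324 0.047 ]
  0.084 n25 [0.025  0.0272 0.0287 0.0357 0.0471]
  0.088 n47 [0.025  0.0283 0.0897 0.0931 0.0953]
  0.092 n46 [0.0265 0.0284 0.092  0.0935 0.0956]
  0.096 n43 [0.0261 0.029  0.091  0.0936 0.0956]
  0.100 n46 [0.0258 0.0284 0.0685 0.0933 0.0953]
  0.104 n39 [0.0253 0.0268 0.0918 0.0933 0.0946]
  0.108 n26 [0.0909 0.0919 0.0929 0.0938 0.0956]
  0.112 n19 [0.09   0.0914 0.0928 0.094  0.0953]
  0.116 n27 [0.0907 0.0923 0.0932 0.0941 0.0953]
  0.120 n25 [0.0907 0.0923 0.0934 0.0942 0.0951]
  0.124 n22 [0.092  0.0929 0.0938 0.0947 0.0968]
  0.128 n19 [0.0915 0.0921 0.0927 0.0939 0.0956]
```

arm_command(motion=[[[-5,0,0],[0,0,0],1],[[-5,0,0],[0,0,0],1],[[0,0,0],[0,0,0],1],[[0,0,10],[0,0,0],1],[[0,0,10],[0,0,0],1],[[0,0,10],[0,0,0],1],[[0,0,4],[0,0,0],1],[[0,0,0],[0,0,0],1]])

```text
time: 11.7
position: [0.5863, -0.1098, 0.0507]
tool_rot: [-3.138, 0.143, -0.001]
ft_force: [0.6, 0.1, 0.0]
grip_width: 0.15
```

arm_command(motion=[[[0,0,2],[0,0,0],1],[[0,0,2],[0,0,0],1],[[0,0,0],[0,0,0],1],[[0,0,0],[0,0,0],1]])

```text
time: 12.03
position: [0.5867, -0.11, 0.0482]
tool_rot: [-3.137, 0.144, -0.004]
ft_force: [-0.4, -0.3, 0.7]
grip_width: 0.149
```

```bash
python3 - <<'E'
from h import *
go(mat+.005*cx_+[0,0,.007+.009],Rdr)
im,d=optics.get_image('side');a=im[215:310,300:420].astype(float)*1.4;cv2.imwrite('pics/z7.png',cv2.resize(np.clip(a,0,255).astype(np.uint8),None,fx=6,fy=6,interpolation=cv2.INTER_CUBIC))
go(mat+.005*cx_+[0,0,.007+.009],Rdr)
E
```

```text
t 12.0333 pos [ 0.58673375 -0.10995756  0.04823086] shift mm [-0.3 -0.9  3.2] in target frame [-0.3 -0.9  3.2] turn [-0.06 -0.14 -0.02] q [-0.4   0.43  0.66  1.81 -0.31  1.   -1.28] f [-0.4 -0.3  0.7] g 0.14856156544933605
 t 12.0833 pos [ 0.58674498 -0.10994712  0.04828277] shift mm [-0.4 -0.9  3.3] in target frame [-0.3 -0.9  3.3] turn [-0.06 -0.14 -0.02] q [-0.4   0.43  0.66  1.81 -0.31  1.   -1.28] f [-0.8 -0.5  0.1] g 0.14462520130123752
```

View pics/z7.png

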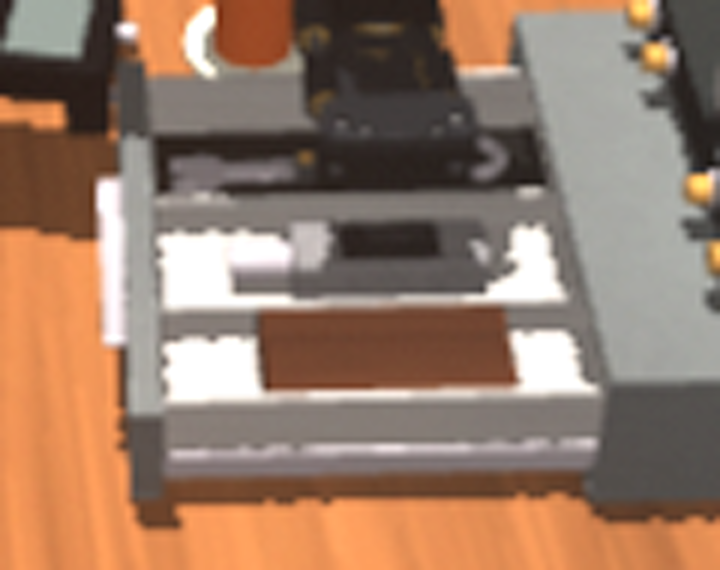

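arm_command(motion=[[[0,0,1],[0,0,0],1],[[0,0,1],[0,0,0],1],[[0,0,0],[0,0,0],1]])

```text
time: 12.33
position: [0.5871, -0.11, 0.0467]
tool_rot: [-3.137, 0.143, -0.005]
ft_force: [-1.5, 0.1, 4.2]
grip_width: 0.147
```

arm_command(motion=[[[0,0,1],[0,0,0],1],[[0,0,0],[0,0,0],1],[[0,0,0],[0,0,0],1]])

```text
time: 12.58
position: [0.5873, -0.11, 0.0459]
tool_rot: [-3.137, 0.143, -0.006]
ft_force: [-1.3, 0.4, 6.2]
grip_width: 0.147
```

arm_command(motion=[[[0,0,0],[0,0,0],0.78],[[0,0,0],[0,0,0],0.75],[[0,0,0],[0,0,0],0.73],[[0,0,0],[0,0,0],0.73]])

```text
time: 12.92
position: [0.5867, -0.1099, 0.0449]
tool_rot: [-3.138, 0.143, -0.004]
ft_force: [-0.2, 0.4, -0.6]
grip_width: 0.258
```

arm_command(motion=[[[0,0,-5],[0,0,0],0.73],[[0,0,-10],[0,0,0],0.73],[[0,0,-15],[0,0,0],0.73],[[0,0,-25],[0,0,0],0.73],[[0,0,-30],[0,0,0],0.73],[[0,0,-30],[0,0,0],0.73]])

```text
time: 13.42
position: [0.5862, -0.1103, 0.1619]
tool_rot: [-3.138, 0.144, -0.004]
ft_force: [0.9, 0.4, -0.1]
grip_width: 0.269
```

```bash
python3 - <<'E'
from h import *
go(mat+.005*cx_+[0,0,.007+.009],Rdr)
im,d=optics.get_image('side');a=im[215:310,300:420].astype(float)*1.4;cv2.imwrite('pics/z8.png',cv2.resize(np.clip(a,0,255).astype(np.uint8),None,fx=6,fy=6,interpolation=cv2.INTER_CUBIC))
E
```

```text
t 13.4167 pos [ 0.5861842  -0.1102618   0.16192593] shift mm [-1.000e-01 -1.200e+00  1.169e+02] in target frame [  0.2  -1.2 116.9] turn [-0.04 -0.14 -0.05] q [-0.46  0.3   0.71  1.71 -0.21  1.21 -1.35] f [ 0.9  0.4 -0.1] g 0.269047090525718
```

View pics/z8.png

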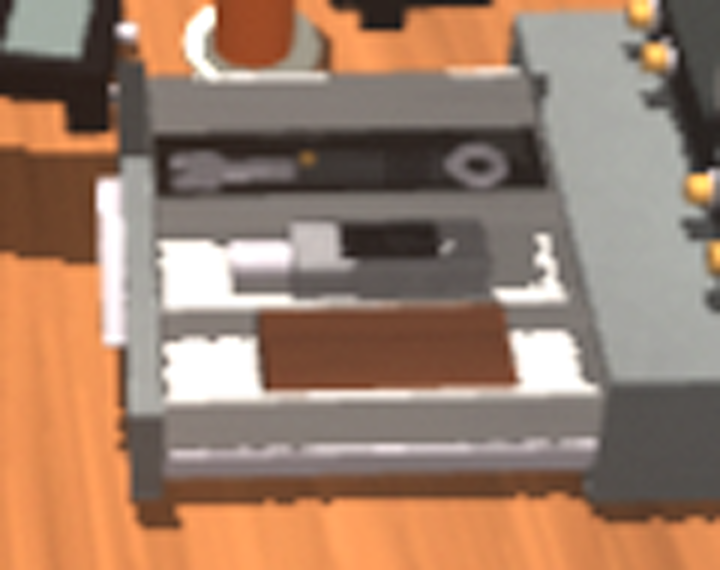

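```bash
python3 - <<'E'
from h import *
go(np.array([.443,-.0630,.094]),Rdr)
E
```

```text
t 13.4667 pos [ 0.59001554 -0.11128596  0.16875999] shift mm [-151.8  -34.4   72.9] in target frame [-150.8  -34.7   74.8] turn [-0.09 -0.74 -0.07] q [-0.46  0.29  0.72  1.7  -0.21  1.21 -1.35] f [ 2.9 -0.3  4.4] g 0.2693859576766271
```

arm_command(motion=[[[-24,-6,0],[0,0,0],1],[[-25,-6,0],[0,0,0],1],[[-25,-6,0],[0,0,0],1],[[-25,-6,0],[0,0,0],1],[[-25,-6,0],[0,0,0],1],[[-25,-5,0],[0,0,0],1],[[0,0,0],[0,0,0],1],[[0,0,0],[0,0,0],1]])

```text
time: 14.13
position: [0.4412, -0.0611, 0.1606]
tool_rot: [-3.135, 0.142, -0.008]
ft_force: [0.2, 0.1, 0.3]
grip_width: 0.005
```

```bash
python3 - <<'E'
from h import *
go(np.array([.443,-.0630,.094]),Rdr)
for nm,r in [('side',(190,290,260,400)),('top',(110,230,290,430))]:
    im,d=optics.get_image(nm);a=im[r[0]:r[1],r[2]:r[3]].astype(float)*1.4;cv2.imwrite('pics/z9%s.png'%nm,cv2.resize(np.clip(a,0,255).astype(np.uint8),None,fx=5,fy=5,interpolation=cv2.INTER_CUBIC))
E
```

```text
t 14.1333 pos [ 0.44123599 -0.06112833  0.16064323] shift mm [ 1.6  1.9 66.6] in target frame [ 1.9  1.7 66.6] turn [-0.2  -0.28  0.02] q [-0.62 -0.11  0.67  2.06  0.07  1.17 -1.64] f [0.2 0.1 0.3] g 0.005285577297785721
```

View pics/z9side.png

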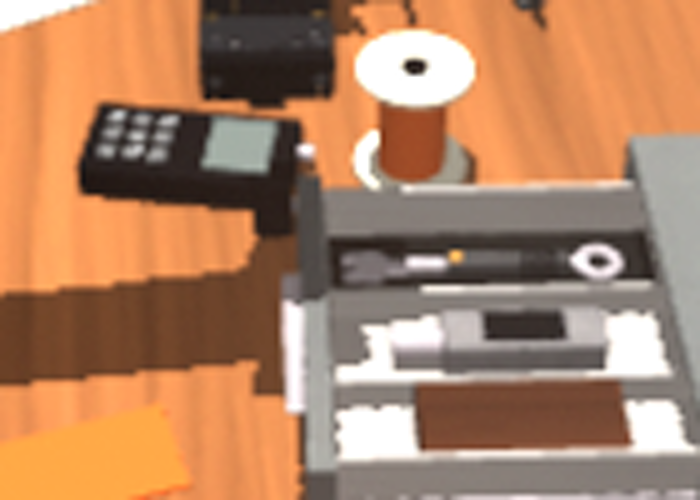

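View pics/z9top.png

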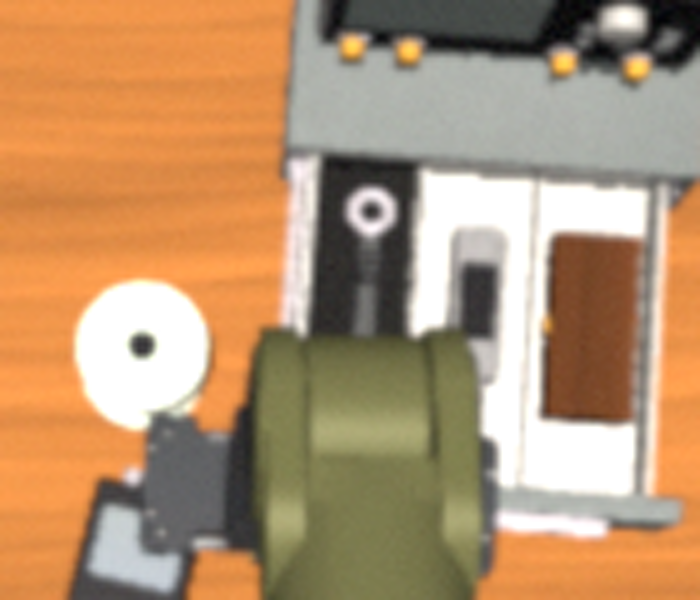

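arm_command(motion=[[[1,1,25],[0,0,0],1],[[1,1,25],[0,0,0],1],[[0,0,17],[0,-0.3,0],1],[[0,0,10],[0,0,0],1],[[0,0,10],[0,0,0],1],[[0,0,4],[0,0,0],1],[[0,0,0],[0,0,0],1],[[0,0,0],[0,0,0],1]])

```text
time: 14.9
position: [0.4439, -0.0638, 0.0693]
tool_rot: [-3.138, 0.144, 0.003]
ft_force: [0.4, 0.7, -1.1]
grip_width: 0.002
```

```bash
python3 - <<'E'
from h import *
go(np.array([.443,-.0630,.0575]),Rdr)
for nm,r in [('side',(190,290,260,400))]:
    im,d=optics.get_image(nm);a=im[r[0]:r[1],r[2]:r[3]].astype(float)*1.4;cv2.imwrite('pics/z10%s.png'%nm,cv2.resize(np.clip(a,0,255).astype(np.uint8),None,fx=5,fy=5,interpolation=cv2.INTER_CUBIC))
E
```

```text
t 14.9 pos [ 0.4439279  -0.0638353   0.06927606] shift mm [-1.  -0.7 11.8] in target frame [-1.  -0.7 11.8] turn [-0.04  0.1  -0.03] q [-0.61  0.05  0.71  2.14 -0.04  0.96 -1.53] f [ 0.4  0.7 -1.1] g 0.002128049925119492
```

View pics/z10side.png

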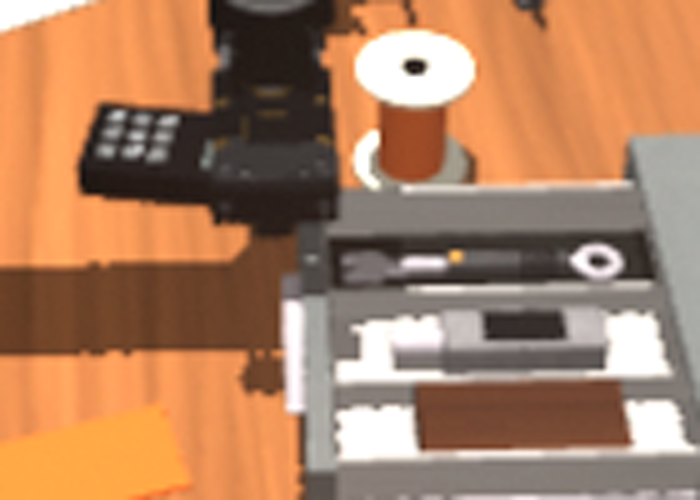

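arm_command(motion=[[[0,0,5],[0,0,0],1],[[0,0,3],[0,0,0],1],[[0,0,2],[0,0,0],1],[[0,0,0],[0,0,0],1]])

```text
time: 15.28
position: [0.4446, -0.0636, 0.0594]
tool_rot: [-3.137, 0.143, -0.0]
ft_force: [0.3, 0.8, 5.3]
grip_width: 0.006
```

arm_command(motion=[[[0,0,2],[0,0,0],1],[[0,0,1],[0,0,0],1],[[0,0,0],[0,0,0],1]])

```text
time: 15.53
position: [0.4446, -0.0636, 0.0567]
tool_rot: [-3.137, 0.143, -0.0]
ft_force: [1.0, 0.5, 7.7]
grip_width: 0.005
```

arm_command(motion=[[[4,0,0],[0,0,0],1],[[3,0,0],[0,0,0],1],[[3,0,0],[0,0,0],1],[[3,0,0],[0,0,0],1],[[4,0,0],[0,0,0],1],[[5,0,0],[0,0,0],1]])

```text
time: 16.03
position: [0.4641, -0.0655, 0.056]
tool_rot: [-3.136, 0.143, 0.008]
ft_force: [-3.2, 0.2, 8.8]
grip_width: 0.006
```

arm_command(motion=[[[6,0,0],[0,0,0],1],[[6,0,0],[0,0,0],1],[[6,0,0],[0,0,0],1],[[6,0,0],[0,0,0],1],[[0,0,0],[0,0,0],1]])

```text
time: 16.45
position: [0.4905, -0.0681, 0.0566]
tool_rot: [-3.137, 0.143, 0.001]
ft_force: [-1.1, -0.4, 7.2]
grip_width: 0.004
```

```bash
python3 - <<'E'
from h import *
go(np.array([.443,-.0630,.0575]),Rdr)
for nm,r in [('side',(190,290,260,400))]:
    im,d=optics.get_image(nm);a=im[r[0]:r[1],r[2]:r[3]].astype(float)*1.4;cv2.imwrite('pics/z11%s.png'%nm,cv2.resize(np.clip(a,0,255).astype(np.uint8),None,fx=5,fy=5,interpolation=cv2.INTER_CUBIC))
E
```

```text
t 16.45 pos [ 0.49050746 -0.06810162  0.05658314] shift mm [-47.8  -0.7  -0.9] in target frame [-47.8  -0.8  -0.9] turn [-0.05  0.05 -0.02] q [-0.56  0.2   0.71  2.05 -0.16  0.95 -1.44] f [-1.1 -0.4  7.2] g 0.0037124586282711422
```

View pics/z11side.png

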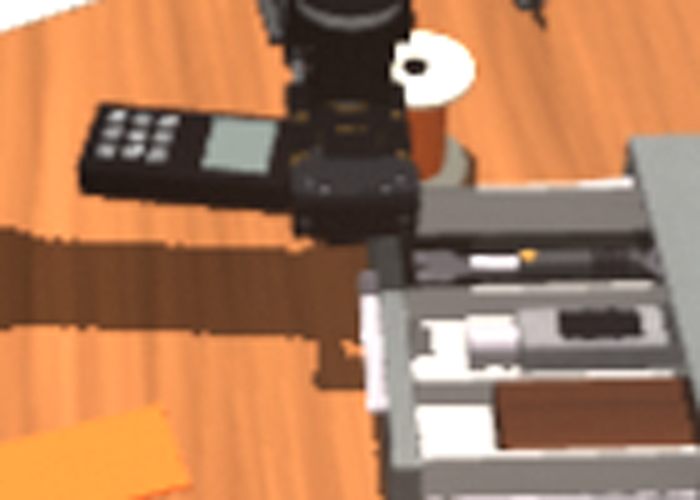

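arm_command(motion=[[[0,0,-6],[0,0,0],1],[[0,0,-6],[0,0,0],1],[[0,0,-4],[0,0,0],1],[[5,0,0],[0,0,0],1],[[10,0,0],[0,0,0],1],[[12,0,0],[0,0,0],1],[[12,0,0],[0,0,0],1],[[12,0,0],[0,0,0],1]])

```text
time: 17.17
position: [0.538, -0.0722, 0.0707]
tool_rot: [-3.137, 0.143, 0.013]
ft_force: [-4.4, -0.1, 3.0]
grip_width: 0.004
```

arm_command(motion=[[[12,0,0],[0,0,0],1],[[12,0,0],[0,0,0],1],[[12,0,0],[0,0,0],1],[[12,0,0],[0,0,0],1],[[12,0,0],[0,0,0],1],[[10,0,0],[0,0,0],1],[[8,0,0],[0,0,0],1],[[0,0,0],[0,0,0],1]])

```text
time: 17.83
position: [0.6184, -0.0796, 0.0707]
tool_rot: [-3.138, 0.143, 0.004]
ft_force: [0.2, 0.4, 0.6]
grip_width: 0.003
```

```bash
python3 - <<'E'
from h import *
go(np.array([.4435+5.5e-3,-.0630,.072])+.2*cx_,Rdr)
for nm,r in [('side',(190,290,300,440))]:
    im,d=optics.get_image(nm);a=im[r[0]:r[1],r[2]:r[3]].astype(float)*1.4;cv2.imwrite('pics/z12%s.png'%nm,cv2.resize(np.clip(a,0,255).astype(np.uint8),None,fx=5,fy=5,interpolation=cv2.INTER_CUBIC))
E
```

```text
t 17.8333 pos [ 0.61838023 -0.07962211  0.07068005] shift mm [29.8 -1.2 -1.4] in target frame [29.8 -1.2 -1.3] turn [-0.02  0.16 -0.01] q [-0.44  0.46  0.66  1.72 -0.32  1.07 -1.34] f [0.2 0.4 0.6] g 0.0027204848116389223
```

View pics/z12side.png

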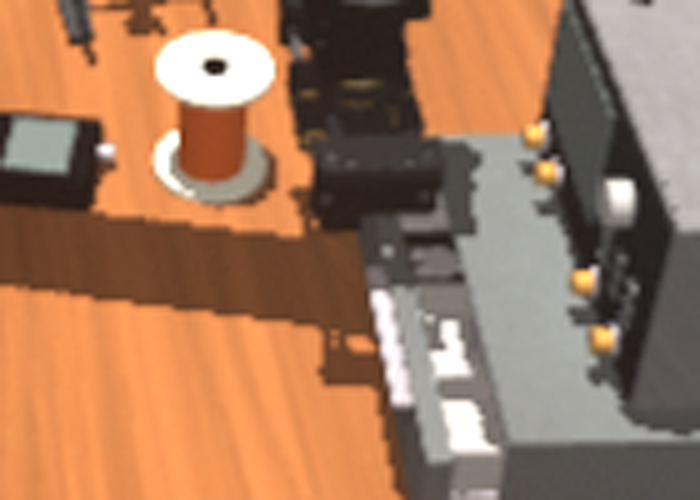

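arm_command(motion=[[[6,0,0],[0,0,0],1],[[6,0,0],[0,0,0],1],[[6,0,0],[0,0,0],1],[[4,0,0],[0,0,0],1],[[3,0,0],[0,0,0],1],[[2,0,0],[0,0,0],1],[[0,0,0],[0,0,0],1]])

```text
time: 18.47
position: [0.6449, -0.0821, 0.0711]
tool_rot: [-3.137, 0.143, 0.003]
ft_force: [-1.0, -0.3, -1.4]
grip_width: 0.002
```

arm_command(motion=[[[1.5,0,0],[0,0,0],1],[[1.5,0,0],[0,0,0],1],[[0,0,0],[0,0,0],1]])

```text
time: 18.72
position: [0.6476, -0.0822, 0.0712]
tool_rot: [-3.137, 0.143, 0.004]
ft_force: [-2.1, 0.5, -1.8]
grip_width: 0.005
```

arm_command(motion=[[[1.5,0,0],[0,0,0],1],[[1.5,0,0],[0,0,0],1],[[0,0,0],[0,0,0],1]])

```text
time: 18.97
position: [0.6477, -0.0823, 0.0712]
tool_rot: [-3.136, 0.144, 0.014]
ft_force: [-10.8, 1.8, 6.1]
grip_width: 0.005
```

arm_command(motion=[[[1,0,0],[0,0,0],1],[[1,0,0],[0,0,0],1],[[0,0,0],[0,0,0],1]])

```text
time: 19.22
position: [0.6478, -0.0822, 0.0713]
tool_rot: [-3.135, 0.144, 0.021]
ft_force: [-15.4, 1.6, 9.6]
grip_width: 0.002
```

arm_command(motion=[[[-6,0,0],[0,0,0],1],[[-14,0,0],[0,0,0],1],[[-20,0,-5],[0,0,0],1],[[-15,0,-30],[0,0,0],1],[[-10,0,-35],[0,0,0],1],[[-30,0,-35],[0,0,0],1],[[-30,20,-30],[0,0,0],1],[[-30,20,0],[0,0,0],1]])

```text
time: 19.88
position: [0.5058, -0.107, 0.2062]
tool_rot: [-3.137, 0.139, -0.018]
ft_force: [0.4, -0.9, 0.9]
grip_width: 0.007
```

arm_command(motion=[[[-10,35,0],[0,0,0],1],[[0,38,0],[0,0,0],1],[[0,38,0],[0,0,0],1],[[0,38,0],[0,0,0],1],[[0,38,0],[0,0,0],1],[[0,38,0],[0,0,0],1],[[0,0,0],[0,0,0],1]])

```text
time: 20.47
position: [0.4682, -0.3401, 0.2014]
tool_rot: [3.13, -0.161, 0.001]
ft_force: [-1.4, -0.0, 0.6]
grip_width: 0.006
```

```bash
python3 - <<'E'
from h import *
for nm,r in [('side',(100,300,260,500)),('top',(40,260,100,460))]:
    im,d=optics.get_image(nm);np.save(nm+'9.npy',d);cv2.imwrite(f'pics/{nm}9.png',im);a=im[r[0]:r[1],r[2]:r[3]].astype(float)*1.4;k=3 if nm=='side' else 2.2;cv2.imwrite('pics/z13%s.png'%nm,cv2.resize(np.clip(a,0,255).astype(np.uint8),None,fx=k,fy=k,interpolation=cv2.INTER_CUBIC))
    C=cloud(nm,d).reshape(-1,3);rel=C-np.array([.4485,-.1692,0]);a=rel@cx_;b=rel@cyv
    m=(b>-.12)&(b<-.09)&(a>.1)&(a<.26)
    for k in np.arange(.176,.236,.004):
        s=C[m&(a>=k)&(a<k+.004)][:,2]
        if len(s): print(nm,'%.3f'%k,np.round(np.percentile(s,[5,50,95]),3))
    m=(b>.118)&(b<.126)&(a>.15)&(a<.24)&(C[:,2]>.02)
    print('pad',np.percentile(C[m],[10,50,90],axis=0).round(3) if m.any() else None)
print(ctrl.get_state())
E
```

```text
side 0.176 [-0.001  0.002  0.005]
side 0.180 [-0.001  0.001  0.003]
side 0.184 [-0.002  0.001  0.004]
side 0.188 [-0.001  0.001  0.003]
side 0.192 [-0.     0.001  0.003]
side 0.196 [0.    0.044 0.076]
side 0.200 [0.    0.029 0.081]
side 0.204 [0.001 0.08  0.082]
side 0.208 [0.002 0.08  0.082]
side 0.212 [-0.001  0.08   0.094]
side 0.216 [0.04  0.093 0.094]
side 0.220 [0.091 0.093 0.095]
side 0.224 [0.091 0.093 0.095]
side 0.228 [0.091 0.093 0.096]
side 0.232 [0.091 0.093 0.095]
pad [[ 0.639 -0.071  0.05 ]
 [ 0.677 -0.067  0.079]
 [ 0.692 -0.064  0.095]]
top 0.176 [-0.004 -0.003  0.001]
top 0.180 [-0.005 -0.001  0.003]
top 0.184 [-0.007 -0.001  0.003]
top 0.188 [-0.003 -0.     0.003]
top 0.192 [-0.007  0.001  0.003]
top 0.196 [-0.001  0.044  0.081]
top 0.200 [-0.003  0.053  0.082]
top 0.204 [0.075 0.078 0.08 ]
top 0.208 [0.073 0.077 0.08 ]
top 0.212 [0.077 0.081 0.091]
top 0.216 [0.083 0.09  0.095]
top 0.220 [0.06  0.09  0.092]
top 0.224 [0.088 0.092 0.095]
top 0.228 [0.024 0.09  0.094]
top 0.232 [0.087 0.092 0.095]
pad [[ 0.638 -0.07   0.045]
 [ 0.673 -0.067  0.051]
 [ 0.693 -0.062  0.092]]
{'time': 20.5667, 'joint_positions': array([-0.22930485,  0.25734112,  0.93583907,  1.71683229, -0.21461974,
        1.27553444, -0.9132852 ]), 'qd': array([-0.04870004, -0.01937625, -0.04505771,  0.0191047 , -0.00861271,
        0.01254379, -0.00656987]), 'joint_torque': array([  1.88565105, -30.53806901,   8.07322741, -30.14753938,
         0.18573838,  -0.15393865,   0.07713616]), 'position': array([ 0.47056315, -0.33303483,  0.20054006]), 'tool_rot': array([ 3.13650307e+00, -1.50851756e-01,  4.70972307e-06]), 'ft_force': array([ 0.62692934, -0.23684491, -1.28705866]), 'torque': array([-0.02969537,  0.19529828, -0.00472449]), 'grip_width': 0.0063230688892673605}
```

View pics/z13side.png

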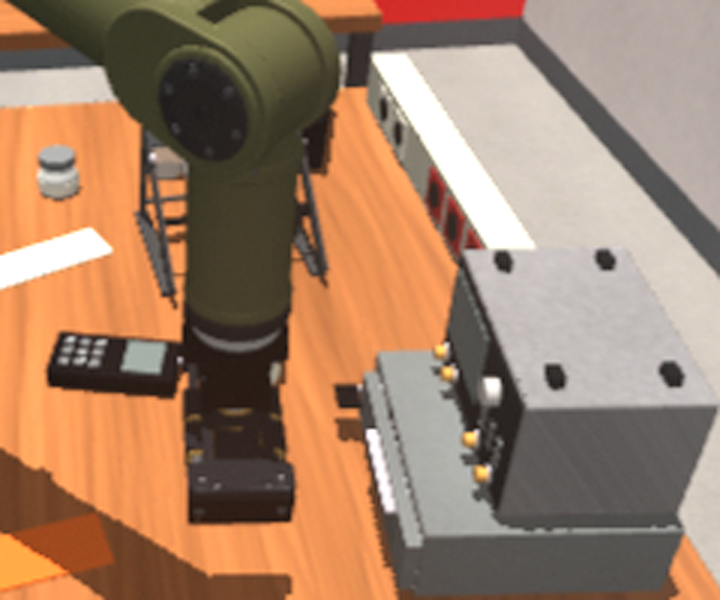

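View pics/z13top.png

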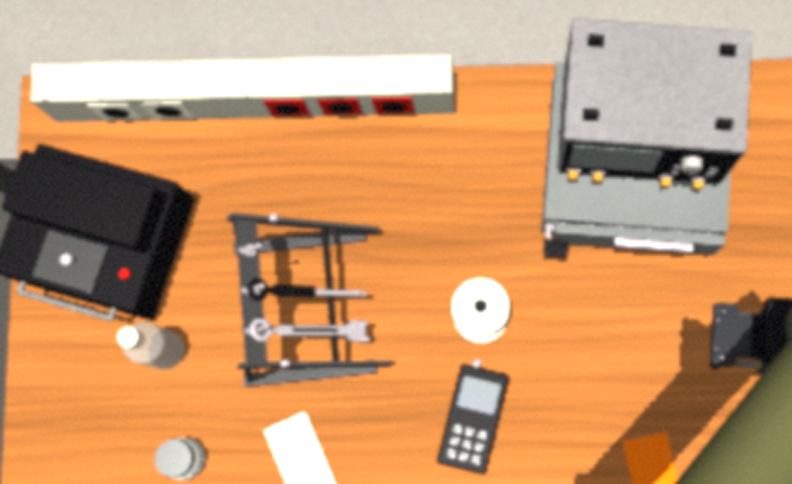

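arm_command(motion=[[[0,0,0],[0,0,0],1],[[0,0,0],[0,0,0],1],[[0,0,0],[0,0,0],1]])

```text
time: 20.82
position: [0.4719, -0.3285, 0.1999]
tool_rot: [-3.137, 0.139, 0.002]
ft_force: [-0.3, 0.1, 0.5]
grip_width: 0.009
```

```bash
python3 -c "
from bench import ctrl
print(ctrl.close_job())"
```

```text
the job is handed in; nothing more can be done
None
```

The torque wrench is lying lengthwise on the black mat in the drawer's left compartment. The drawer is pushed fully home with its lever up, and I handed the job in at about 21 s.

- **Wrench:** I took it off peg0 and lowered it until about 6 N of contact showed before letting go, so it was set down rather than dropped. On the way down it touched or nearly touched the front face of the drawer unit (about 3 N). I moved it 10 mm towards the front and then set it down. Pictures from both cameras afterwards showed it straight on the mat.
- **Drawer:** I pressed the lever (about 8 N), pushed the drawer about 40 mm with it held down, then raised the fingers off the pad and pushed the rest of the way. It stopped moving at about 200 mm and the push was building to 15 N, so it was against its end stop.
- **Last checks:** Depth readings put the drawer front about 200 mm in, its back against the unit's front face. The lever pad read about 50 mm above the bench, which is up. The spanner and screwdriver are still on their pegs, and the reel, meter, bottle and jar look unmoved. The robot was touching nothing at hand-in.
- **Disagreements:** The two cameras differed by 2–4 mm on most points. My two-view fix of the unit's front edge was off by 7–10 mm, so I used the depth readings for that edge instead.

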